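Set the lanes of a counter display tray with a hook gauge

TASK

Use the wooden hook gauge to set the three sliding dividers of the counter tray to equal lanes: begin at the fixed end cheek on the tray's left, away from the bottles, drop the gauge's slot over each divider in turn and draw it up with the lip until the block bears on the cheek or on the divider just set, hold it there snug for a moment, gently and without shoving that one along, then lift and step on to the next. Finish by standing the gauge back upright on the counter, clear of the tray, and leave the bottles and everything else where they are.

Things in the scene. Friction and masses are not known exactly. Their poses are not given: they have to be found in the camera images.
- tray: Low display tray fixed on the counter, 180 mm deep (x), 364 mm wide (y), floor 15 mm thick. Origin: centre of its underside; x away from the front, y to the tray's left, z up. Wooden end cheeks 12 mm thick, inner faces at y = +170 and -170 mm, tops 75 mm high. Aluminium rails at x = -84 and +84 mm, 37 mm high, carry the dividers' shoes (45 mm high): keep the gauge's middle within 30 mm of x = 0.
- left_cheek: The fixed left end cheek of the tray, where the row starts. Origin: middle of its inner face's lower edge, at the tray floor, 15 mm above the counter; axes as the tray's, its top 60 mm above this point. The block's near face bearing on it, or on a divider already set, with 3 to 5 N (over and above what drawing the divider takes) is snug; above 7 N is a shove.
- gauge_mid (a point): Loose beech hook gauge, 0.12 to 0.24 kg, upright on the counter. This point: half-way up, 46 mm above its underside, on the grip bar's axis. Axes: x along its 60 mm length, y across, z up. Above the underside: block 0 to 52, lip 4 to 46, bridge over the slot 44 to 52, grip bar 52 to 92 mm. Grip bar 26 mm (y) by 50 mm (x): grasp it across y. In use its +y points to the tray's +y.
- gauge_slot (a point): The gauge's slot, for a divider's blade: this point is mid-slot, 23 mm from the grip axis to -y, at the bridge's underside, 44 mm above the gauge's underside. Across (y from the grip axis): block +29 (near face) to -17, slot -17 to -29, lip -29 to -37 mm. Near face to lip's inner face is 58 mm: one lane (54) plus one blade (4). A blade has 8 mm of play in the slot; the slot is open below and at both ends.
- div1_top (a point): Middle of the top edge of the first divider: sheet-steel blade 4 mm thick (y), its top 75 mm above the counter, spanning the tray's depth; axes as the tray's. It slides only along the tray's y and stays where it is left. How stiffly it slides differs from one divider to the next: anything from 5 to 13 N, to be felt while drawing it.
- div2_top (a point): Middle of the top edge of the second divider: sheet-steel blade 4 mm thick (y), its top 75 mm above the counter, spanning the tray's depth; axes as the tray's. It slides only along the tray's y and stays where it is left. How stiffly it slides differs from one divider to the next: anything from 5 to 13 N, to be felt while drawing it.
- div3_top (a point): Middle of the top edge of the third divider: sheet-steel blade 4 mm thick (y), its top 75 mm above the counter, spanning the tray's depth; axes as the tray's. It slides only along the tray's y and stays where it is left. How stiffly it slides differs from one divider to the next: anything from 5 to 13 N, to be felt while drawing it.
Things that resemble listed ones, but are neither listed nor needed, are in the scene too. Leave any green or yellow look-alike of the part that bears gauge_mid alone.

How it is judged:
By the outcome, as a careful person would: the job done as asked, in the order asked, and still so for the second after the job is handed in, with the robot touching nothing.
It also fails if it takes over 72 s, if anything falls off the work surface, if the arm or the gripper's body presses on something with over 40 N, if the wrist force passes 120 N, or if a joint passes its speed limit or range.

ROBOT

A 7-joint arm with a two-finger parallel gripper is mounted at the origin on the work surface. World frame = base frame: x ahead of the robot, y to its left, z up, the work surface at z = 0. Lengths are in m, angles in rad, forces in N, time in s.
With the tool pointing down it reaches from about 0.4 to 0.85 m from the base axis. Payload 4.4 kg.
Tool frame: the origin (TCP) lies midway between the tips of the shut fingers; the grasp point (between the pads) lies 19 mm behind it; x points along the fingers, z is the direction in which the jaws open and shut, and the axes are right-handed (so a half turn about x gives the same grasp; the last joint's range is limited). The gripper opens to 94 mm and grips with 3 to 60 N. Pads are 16 mm wide; open, the fingers measure 119 mm over their backs; the gripper's body (75 mm by 177 mm) begins 78 mm behind the grasp point.
Start: joints at [-1.376, 0.628, 0.038, 1.517, -0.027, 0.996, -0.02], TCP at [0.168, 0.628, 0.205] pointing down, gripper open.
Joint ranges: [-3.06, 3.06], [-0.37, 2.12], [-1.25, 1.32], [0.18, 2.47], [-1.1, 4.24], [0.23, 1.98], [-2.94, 2.94]. Speed limits (rad/s): [2.57, 2.57, 3.14, 3.14, 3.14, 3.14, 3.14].

INTERFACE

Orientations are given as a unit quaternion [x, y, z, w].
In Python, from cell import env gives the robot as it stands. The module is installed in compiled form; this text tells all that it offers.
- The arm moves only by the shell command python3 -m handwheel 'ROWS' [FORCE]. ROWS is JSON, a list that holds one entry, the list of rows, each a list of 5 numbers: the opening, from 0 (shut) to 1 (fully open), then the shift along the world's x, y, z in m, then the turn about the world's z in rad. A call has 1 to 10 rows; each row shifts and turns the commanded pose from where the row before left it; what a row does not reach is not made up. A row lasts 1/12 s, in which the tool goes at most 41.7 mm and 7.16 degrees, less where a joint would pass 70% of its speed; a pose out of reach is approached as far as the arm can. A call with a gripper value outside its range is refused whole. The fingers move at their own pace and stop on an object; FORCE is the grip in N (left out, the last holds). Time passes only in rows, so rows that do not move let the fingers close. It gives the time, the measured TCP pose, the force and the opening at its end, in the units of the state.
- env.observe(): the state, without advancing time (a new reading comes with each control period).
- env.read_camera(name): name is "side" or "top"; returns the picture (400x640x3 uint8, blue, green, red); there is no depth.
- env.camera_params(name): a dict with "camera_matrix" (3x3 intrinsics, pixels), "xyz" and "rotation" of the camera in the world. Camera axes: x right, y up, looking along -z (the intrinsics and any distortion apply to the point x, -y, -z); pixel columns grow to the right and rows downward; lengths in m; the calibration is good to about 2 mm. A picture is of the moment at which its call begins. camera_params takes no time and is no camera call.
- env.sign_off(): hands the job in, once; it reports no verdict.
The state is a dict: "time_s": time; "qpos": joint angles; "joint_vel": joint speeds; "effort": joint torques, N m; "eef_pos": TCP position; "orientation": TCP orientation; "force": force on the tool from outside, world axes, zero at the start; "moment": the same for the moment, N m; "width": opening from 0.0 (shut) to 1.0 (fully open).
Only numpy, scipy, OpenCV 4.12 (cv2) and the standard library are available. Lean on these libraries where they do the work, as an engineer would, in place of code of your own. Each camera call takes 0.05 s, during which the arm holds its last target.

## Working session

There is one attempt and no reset: what is moved stays moved. The work goes in short steps, Python scripts to look and compute and a shell command to move; the robot and the scene stay as the last step left them, time stands still between calls to the robot, and variables do not carry over. Pictures are saved under pics/ and viewed, and the job is handed in when it is done.

```bash
ls; mkdir -p pics
python3 - <<'E'
from cell import env
import cv2
for n in("side","top"):
    cv2.imwrite(f"pics/{n}0.png",env.read_camera(n)); p=env.camera_params(n); print(n,p)
s=env.observe(); print({k:s[k] for k in("time_s","eef_pos","orientation","force","width")})
E
```

```text
pics
side {'camera_matrix': array([[424.47109799,   0.        , 326.318549  ],
       [  0.        , 424.47109799, 192.54469015],
       [  0.        ,   0.        ,   1.        ]]), 'xyz': array([-0.11578313, -0.82117473,  0.73461149]), 'rotation': array([ 0.43744725, -0.15875212, -0.29197907,  0.83557519])}
top {'camera_matrix': array([[443.45542244,   0.        , 320.02365456],
       [  0.        , 443.45542244, 199.374575  ],
       [  0.        ,   0.        ,   1.        ]]), 'xyz': array([ 0.38564738, -0.05447133,  1.01516912]), 'rotation': array([ 0.04152928, -0.05043664, -0.70371769,  0.70746935])}
{'time_s': 0.1, 'eef_pos': array([0.16740104, 0.62746464, 0.20466853]), 'orientation': array([-0.43113313,  0.56121084,  0.43039975,  0.56028803]), 'force': array([ 0.37069292, -1.29582866,  0.19943176]), 'width': 0.9994810480972652}
```

View pics/side0.png

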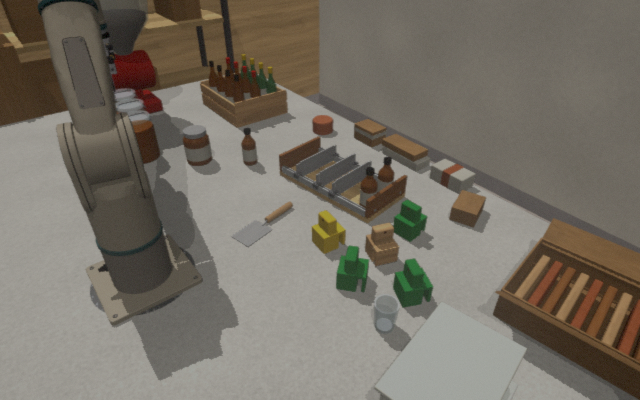

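View pics/top0.png

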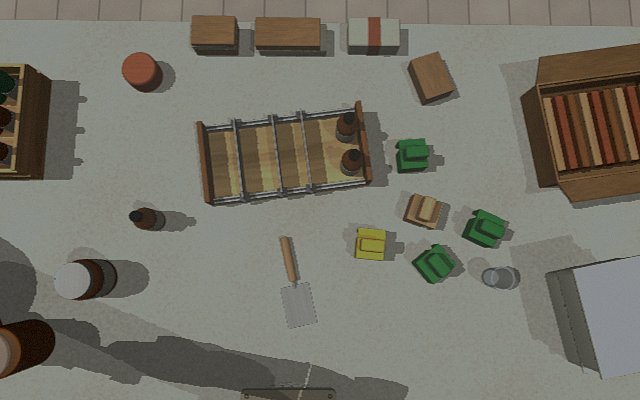

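```bash
cat > h.py <<'E'
import numpy as np, cv2
from cell import env
from scipy.spatial.transform import Rotation as R
P={n:env.camera_params(n) for n in("side","top")}
def ray(n,uv):
    p=P[n]; K=p["camera_matrix"]
    d=np.array([(uv[0]-K[0,2])/K[0,0],-(uv[1]-K[1,2])/K[1,1],-1.])
    return p["xyz"],R.from_quat(p["rotation"]).apply(d)
def onz(n,uv,z):
    o,d=ray(n,uv); return o+d*(z-o[2])/d[2]
def proj(n,X):
    p=P[n];K=p["camera_matrix"]; c=R.from_quat(p["rotation"]).inv().apply(np.atleast_2d(X)-p["xyz"])
    return np.c_[K[0,2]-K[0,0]*c[:,0]/c[:,2],K[1,2]+K[1,1]*c[:,1]/c[:,2]]
def crop(n,x,y,w,h,f,out,im=None):
    im=env.read_camera(n) if im is None else im
    cv2.imwrite(out,cv2.resize(im[y:y+h,x:x+w],None,fx=f,fy=f,interpolation=cv2.INTER_CUBIC))
E
python3 - <<'E'
from h import *
t=cv2.imread("pics/top0.png");s=cv2.imread("pics/side0.png")
crop("top",190,95,195,115,4,"pics/t_tray.png",t)
crop("top",390,180,70,60,8,"pics/t_g.png",t)
crop("side",350,210,70,60,8,"pics/s_g.png",s)
crop("side",270,130,145,90,5,"pics/s_tray.png",s)
E
```

```text
(no output)
```

View pics/t_tray.png

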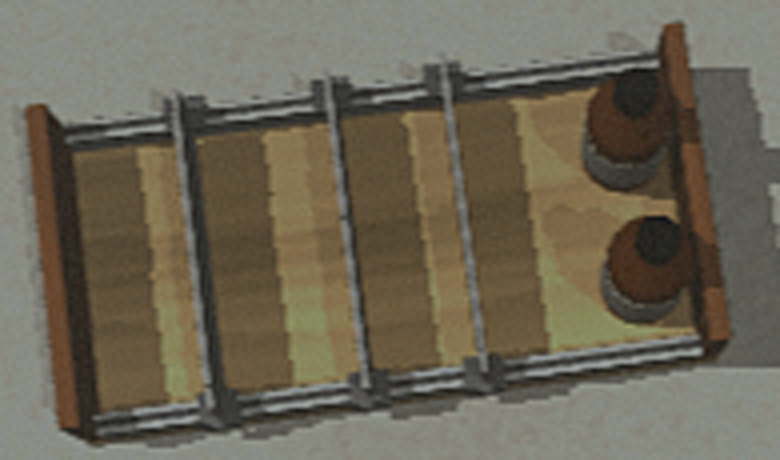

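View pics/t_g.png

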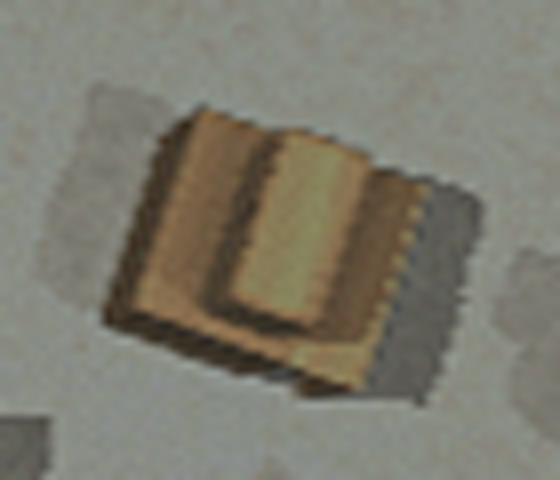

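View pics/s_g.png

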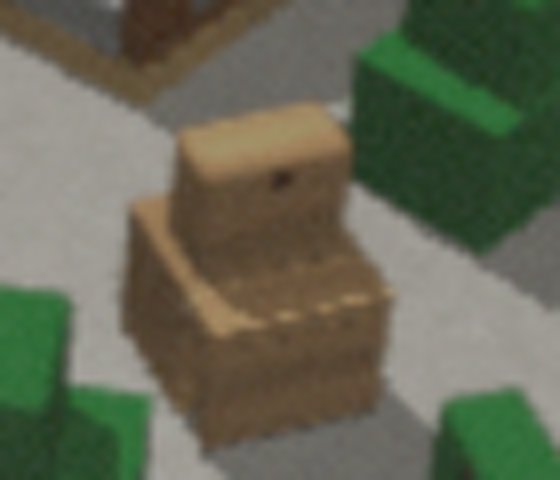

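View pics/s_tray.png

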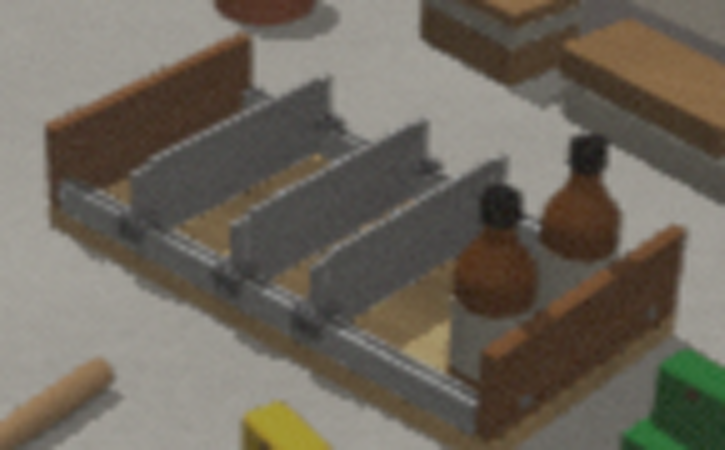

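Run:
```python
from h import *
g=lambda x,y:(390+(x+.5)/8-.5,180+(y+.5)/8-.5)
c=[onz("top",g(*q),.052)[:2]*1e3 for q in[(200,108),(430,184),(370,390),(135,305)]]
print("block top",np.round(c,1))
k=[onz("top",g(*q),.092)[:2]*1e3 for q in[(280,132),(368,160),(318,328),(236,296)]]
print("grip top",np.round(k,1))
for q in(c,k):
    print(np.mean(q,0),[np.round(np.linalg.norm(q[i]-q[(i+1)%4]),1) for i in range(4)],[np.round(np.degrees(np.arctan2(*(q[(i+1)%4]-q[i])[::-1])),1) for i in range(4)])
# tray: div tops
t=lambda x,y:(190+(x+.5)/4-.5,95+(y+.5)/4-.5)
L={"cheekL outer?":[(30,105),(65,425)],"cheekL in":[(46,105),(82,430)],"d1":[(178,97),(207,390)],"d2":[(330,80),(363,378)],"d3":[(444,66),(482,362)],"cheekR in":[(664,28),(708,340)],"cheekR out":[(682,22),(728,335)]}
for n,q in L.items():
    a,b=[onz("top",t(*z),.075)[:2]*1e3 for z in q]; print(n,np.round(a,1),np.round(b,1),"len",np.round(np.linalg.norm(a-b)),"ang",np.round(np.degrees(np.arctan2(*(a-b)[::-1])),1))
```

```text
block top [[ 527.1 -274.4]
 [ 506.4 -337.2]
 [ 449.7 -319. ]
 [ 472.6 -255.3]]
grip top [[ 514.9 -286.2]
 [ 507.6 -309.3]
 [ 463.2 -294.8]
 [ 471.5 -273.5]]
[ 488.92514265 -296.47100859] [np.float64(66.2), np.float64(59.5), np.float64(67.7), np.float64(57.7)] [np.float64(-108.2), np.float64(162.2), np.float64(70.3), np.float64(-19.3)]
[ 489.30600078 -290.97166274] [np.float64(24.2), np.float64(46.7), np.float64(22.9), np.float64(45.3)] [np.float64(-107.6), np.float64(162.0), np.float64(68.8), np.float64(-16.3)]
cheekL outer? [679.8 202.8] [504.  177.1] len 178.0 ang 8.3
cheekL in [679.8 194.1] [501.4 168. ] len 180.0 ang 8.3
d1 [685.  122.4] [523.3 102.2] len 163.0 ang 7.1
d2 [695.3  39.7] [530.4  19. ] len 166.0 ang 7.2
d3 [703.8 -22.6] [539.5 -44.7] len 166.0 ang 7.6
cheekR in [ 726.5 -143.6] [ 552.3 -166.3] len 176.0 ang 7.4
cheekR out [ 730.1 -153.5] [ 555.1 -177.1] len 177.0 ang 7.7
```

Run:
```python
from h import *
s=env.observe(); M=R.from_quat(s["orientation"]).as_matrix(); print(np.round(M,3)); print("jaw ang",np.degrees(np.arctan2(M[1,2],M[0,2])))
t=cv2.imread("pics/top0.png"); g=t.astype(float).mean(2)
def fitv(x0,y0,x1,y1,hw=4):
    pts=[]
    for y in np.arange(y0,y1+1):
        xc=x0+(x1-x0)*(y-y0)/(y1-y0); xs=np.arange(int(round(xc))-hw,int(round(xc))+hw+1)
        v=g[int(y),xs]; w=np.clip(v-np.median(v)-8,0,None); 
        if w.sum()>0:
            k=np.argmax(w); sl=slice(max(0,k-1),k+2); pts.append(((xs[sl]*w[sl]).sum()/w[sl].sum(),y))
    pts=np.array(pts,np.float32)
    vx,vy,a,b=cv2.fitLine(pts,cv2.DIST_HUBER,0,.01,.01).ravel()
    f=lambda y:(a+vx/vy*(y-b),y)
    return f(y0),f(y1)
c=lambda x,y:(190+(x+.5)/4-.5,95+(y+.5)/4-.5)
for n,a,b in[("d1",(180,120),(204,370)),("d2",(332,100),(361,350)),("d3",(446,85),(480,345))]:
    p,q=fitv(*c(*a),*c(*b)); A,B=[onz("top",z,.075)[:2]*1e3 for z in(p,q)]
    print(n,np.round(A,1),np.round(B,1),"ang",np.round(np.degrees(np.arctan2(*(A-B)[::-1])),2), "y at x=615",np.interp(615,[B[0],A[0]],[B[1],A[1]]))
# side view
cs=lambda x,y:(270+(x+.5)/5-.5,130+(y+.5)/5-.5)
for n,a,b in[("d1",(134,178),(328,80)),("d2",(233,222),(427,124)),("d3",(312,268),(506,160)),("cL inner top",(54,128),(250,40)),("cR",(485,355),(680,232))]:
    A,B=[onz("side",cs(*z),.075)[:2]*1e3 for z in(a,b)]
    print("side",n,np.round(A,1),np.round(B,1),"ang",np.degrees(np.arctan2(*(B-A)[::-1])))
# bottle caps triangulate
def tri(u,v):
    o1,d1=ray("top",u);o2,d2=ray("side",v); 
    A=np.c_[d1,-d2]; k=np.linalg.lstsq(A,o2-o1,rcond=None)[0]; return (o1+d1*k[0]+o2+d2*k[1])/2, np.linalg.norm(o1+d1*k[0]-o2-d2*k[1])
print(tri(c(632,95),cs(590,150)),tri(c(658,240),cs(502,203)))
```

```text
[[-0.    -0.966  0.258]
 [-0.002  0.258  0.966]
 [-1.    -0.    -0.002]]
jaw ang 75.06277428302081
d1 [672.  123.8] [534.1 104.6] ang 7.91 y at x=615 115.83481931767156
d2 [684.   40.9] [545.6  21.6] ang 7.93 y at x=615 31.269283477642006
d3 [693.  -23.3] [548.7 -41.1] ang 7.01 y at x=615 -32.935156531087394
side d1 [510.3  90.7] [682.7 114.5] ang 7.861995232612554
side d2 [526.8  14.4] [694.7  31.3] ang 5.768987303318113
side d3 [532.1 -51.9] [703.  -31.9] ang 6.690692161262068
side cL inner top [506.2 171.2] [677.3 190.4] ang 6.395569659645951
side cR [ 551.2 -174.3] [ 725.7 -154.5] ang 6.477047536878649
(array([ 0.67154385, -0.1230528 ,  0.13421289]), np.float64(0.00566093110199013)) (array([ 0.59402375, -0.13493058,  0.13469425]), np.float64(0.0023889328631800564))
```

Run:
```python
from h import *
print(proj("side",[[0,0,0],[.1,.1,0],[.1,-.1,0],[-.1,-.1,0]]), proj("top",[[.1,.1,0.01],[.1,-.1,0.01]]))
t=cv2.imread("pics/top0.png");s=cv2.imread("pics/side0.png")
crop("side",220,195,80,60,8,"pics/s_sp.png",s)
crop("top",270,230,60,105,6,"pics/t_sp.png",t)
crop("side",70,230,150,100,5,"pics/s_base.png",s)
```

```text
[[143.21278585 276.4442136 ]
 [168.00324712 237.48972818]
 [201.36791522 281.63527397]
 [111.92873475 325.60239985]] [[241.89394707 390.48901758]
 [334.46474221 390.56707246]]
```

View pics/s_sp.png

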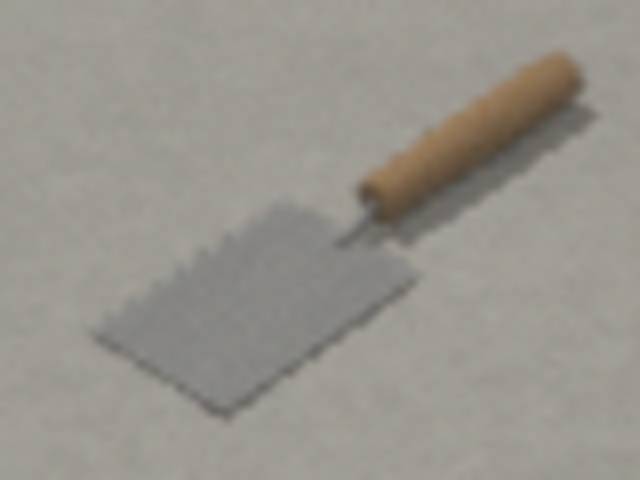

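View pics/t_sp.png

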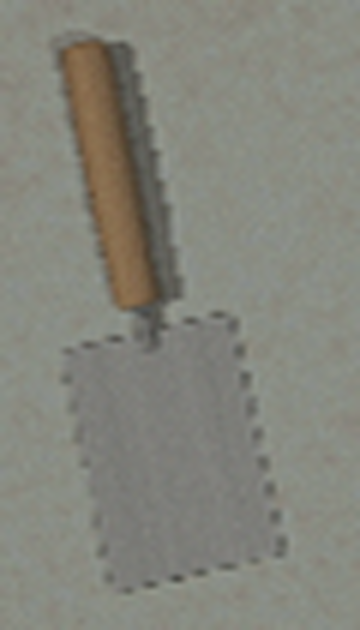

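View pics/s_base.png

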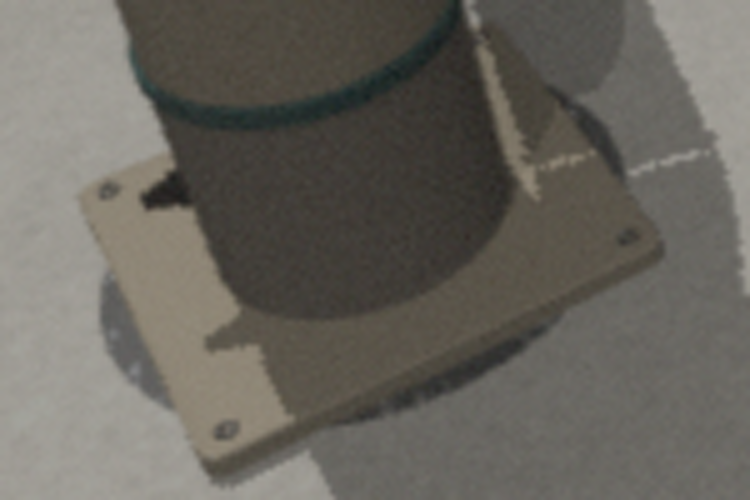

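Run:
```python
from h import *
a=lambda x,y:(220+(x+.5)/8-.5,195+(y+.5)/8-.5)
b=lambda x,y:(270+(x+.5)/6-.5,230+(y+.5)/6-.5)
for p,q in[((95,335),(115,590)),((225,415),(285,552)),((418,270),(233,315)),((283,200),(65,350))]:
    print(np.round(onz("side",a(*p),.002)*1e3,1),np.round(onz("top",b(*q),.002)*1e3,1))
# gauge in side
e=lambda x,y:(350+(x+.5)/8-.5,210+(y+.5)/8-.5)
for q,z in[((225,330),.052),((390,295),.052),((135,203),.052),((205,450),0.004),((185,180),.092),((350,140),.092)]: print(q,np.round(onz("side",e(*q),z)*1e3,1))
```

```text
[231.9  -1.2   2. ] [230.3   1.1   2. ]
[245.6 -62.    2. ] [244.2 -61.7   2. ]
[333.9 -38.4   2. ] [330.6 -41.7   2. ]
[317.8  22.7   2. ] [317.5  21.    2. ]
(225, 330) [ 454.6 -317.2   52. ]
(390, 295) [ 504.4 -336.8   52. ]
(135, 203) [ 473.4 -258.3   52. ]
(205, 450) [ 452.  -316.5    4. ]
(185, 180) [ 457.7 -292.8   92. ]
(350, 140) [ 509.6 -309.9   92. ]
```

Run:
```python
from h import *
c=lambda x,y:(190+(x+.5)/4-.5,95+(y+.5)/4-.5)
cs=lambda x,y:(270+(x+.5)/5-.5,130+(y+.5)/5-.5)
def tri(u,v):
    o1,d1=ray("top",u);o2,d2=ray("side",v)
    A=np.c_[d1,-d2]; k=np.linalg.lstsq(A,o2-o1,rcond=None)[0]; return np.round((o1+d1*k[0]+o2+d2*k[1])/2*1e3,1), np.round((o1+d1*k[0]-o2-d2*k[1])*1e3,1)
for n,p,q in[("cL back outer",(30,105),(245,37)),("cL front outer",(62,425),(48,125)),("cR front inner",(706,340),(485,352)),("cR back inner",(664,26),(678,230)),("cR front out bottom",(704,358),(485,440)),("d1 front",(206,392),(134,178)),("d1 back",(177,95),(328,78)),("d3 front",(485,362),(312,268)),("d3 back",(444,64),(504,158))]:
    print(n,tri(c(*p),cs(*q)))
crop("side",270,130,75,60,10,"pics/s_trayL.png",cv2.imread("pics/side0.png"))
```

```text
cL back outer (array([682. , 203.5,  70.4]), array([-1.6,  1.1, -0.2]))
cL front outer (array([505. , 178.3,  74.4]), array([-1.8,  1.2,  0.1]))
cR front inner (array([ 555. , -167.2,   70.8]), array([-3.8,  2.9, -1. ]))
cR back inner (array([ 731.7, -145.5,   68.9]), array([-3.1,  2.6, -1.4]))
cR front out bottom (array([ 554.6, -172.6,   14.3]), array([-3.9,  3. , -1. ]))
d1 front (array([522.5, 105.5,  63.7]), array([ 2.9, -1.9,  0.1]))
d1 back (array([688.4, 123.1,  70.7]), array([-1.9,  1.4, -0.3]))
d3 front (array([539.3, -45.5,  68.9]), array([ 2.2, -1.6,  0.3]))
d3 back (array([707.8, -23.4,  70.4]), array([-2.4,  1.8, -0.7]))
```

View pics/s_trayL.png

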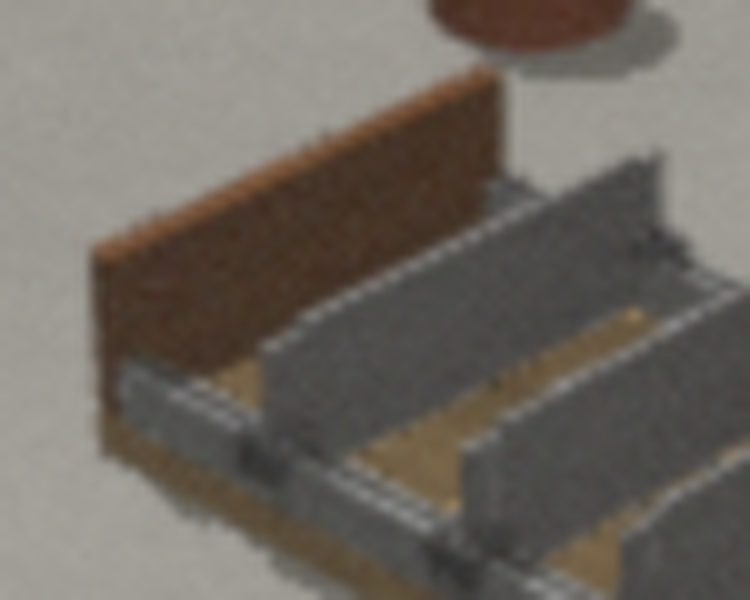

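```bash
python3 -m handwheel '[[[1,0.01,-0.02,0.03,0],[1,0.02,-0.03,0.02,0],[1,0.02,-0.03,0.015,0],[1,0.02,-0.03,0.015,0],[1,0.02,-0.03,0,0],[1,0.02,-0.03,0,0],[1,0.02,-0.03,0,0],[1,0.02,-0.03,0,0],[1,0.02,-0.03,0,0],[1,0.02,-0.03,0,0]]]' 40; python3 -c "
from h import *;print(np.round(env.observe()['qpos'],2))"
```

```text
time_s: 0.93
eef_pos: [0.358, 0.3363, 0.2854]
orientation: [-0.431, 0.561, 0.431, 0.561]
force: [0.1, 0.8, 0.1]
width: 1.001
[-0.89  0.31  0.1   1.84 -0.04  1.    0.54]
```

```bash
python3 -m handwheel '[[[1,0.012,-0.035,0,0],[1,0.012,-0.035,0,0],[1,0.012,-0.035,0,0],[1,0.012,-0.035,0,0],[1,0.012,-0.035,0,0],[1,0.012,-0.035,0,0],[1,0.012,-0.035,0,0],[1,0.012,-0.035,0,0],[1,0.012,-0.035,0,0],[1,0.01,-0.035,0,0]]]'; python3 -m handwheel '[[[1,0.01,-0.035,0,-0.02],[1,0.01,-0.035,0,-0.02],[1,0,-0.035,0,-0.02],[1,0,-0.035,0,0],[1,0,-0.035,0,0],[1,0,-0.035,-0.02,0],[1,0,-0.035,-0.03,0],[1,0,-0.03,-0.03,0],[1,0,0,-0.03,0],[1,0,0,0,0]]]'; python3 -c "
from h import *;print(np.round(env.observe()['qpos'],2)); M=R.from_quat(env.observe()['orientation']).as_matrix(); print('jaw ang',np.degrees(np.arctan2(M[1,2],M[0,2])))
cv2.imwrite('pics/side1.png',env.read_camera('side'));crop('top',360,140,120,130,5,'pics/t1.png')"
```

```text
time_s: 1.77
eef_pos: [0.4758, -0.0137, 0.2854]
orientation: [-0.431, 0.561, 0.431, 0.561]
force: [0.8, 0.1, -0.3]
width: 1.005
time_s: 2.6
eef_pos: [0.4912, -0.2828, 0.1734]
orientation: [-0.409, 0.576, 0.416, 0.572]
force: [-0.9, 1.4, 0.2]
width: 0.999
[ 0.27  0.57  0.31  1.78 -0.22  0.83  1.93]
jaw ang 71.4011793855954
```

View pics/t1.png

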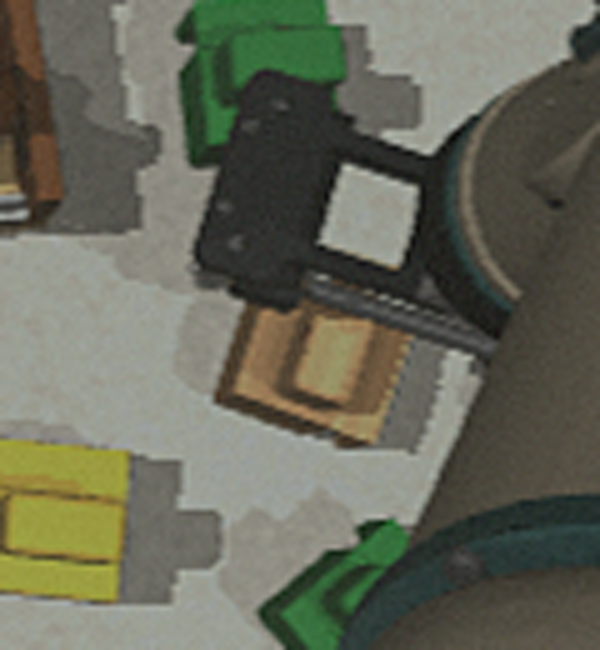

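View pics/side1.png

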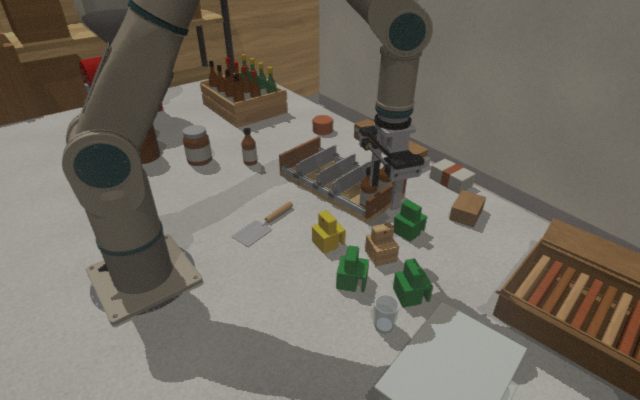

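```bash
python3 -c "
from h import *;o=env.observe();print(o['time_s'],o['eef_pos']);print(np.round(R.from_quat(o['orientation']).as_matrix(),4))"
```

```text
2.7 [ 0.49502913 -0.28205094  0.17830173]
[[-0.0024 -0.949   0.3151]
 [ 0.0019  0.3151  0.949 ]
 [-1.      0.0029  0.0011]]
```

```bash
python3 -c "
from h import *
p=env.observe()['eef_pos']
for z in (0,.1,.2): print(proj('side',[p+[0,0,z]]),proj('top',[p+[0,0,z]]))
M=R.from_quat(env.observe()['orientation']).as_matrix()
for k in (1,-1): print(proj('side',[p+M[:,2]*.047*k]),proj('top',[p+M[:,2]*.047*k]))
crop('side',330,90,120,130,5,'pics/s1c.png')
"
```

```text
[[383.83359519 194.36217148]] [[433.80141007 200.16952014]]
[[387.827975   156.50483038]] [[449.65751925 192.57825038]]
[[392.34637736 113.68098586]] [[470.36262789 182.66547396]]
[[374.90676879 183.77073202]] [[410.3354241 192.3426997]]
[[393.44612994 205.76718546]] [[457.34108281 208.02091799]]
```

View pics/s1c.png

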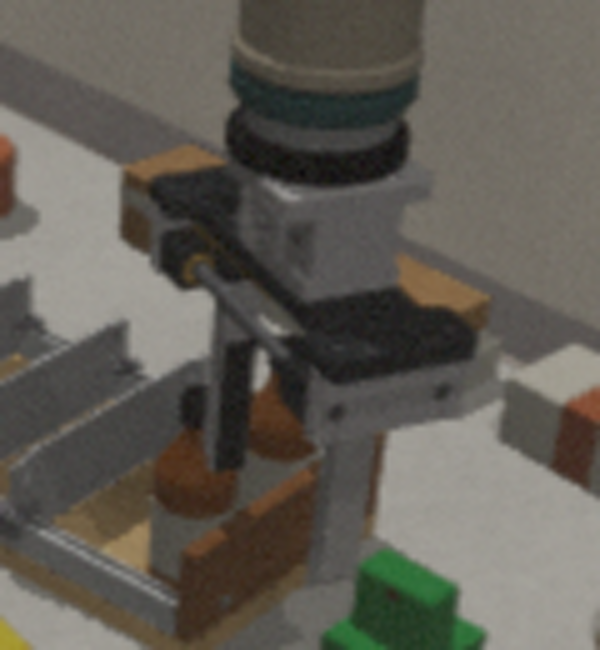

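```bash
python3 -m handwheel '[[[1,-0.005,-0.01,0,0],[1,0,0,-0.03,0],[1,0,0,-0.02,0],[1,0,0,0,0],[1,0,0,0,0]]]'; python3 -c "
from h import *;crop('top',380,160,100,90,6,'pics/t2.png');crop('side',330,150,100,120,5,'pics/s2.png');o=env.observe();print(o['eef_pos']);M=R.from_quat(o['orientation']).as_matrix(); print('jaw ang',np.degrees(np.arctan2(M[1,2],M[0,2])))"
```

```text
time_s: 3.17
eef_pos: [0.4909, -0.2931, 0.13]
orientation: [-0.414, 0.573, 0.414, 0.573]
force: [1.2, 0.2, 0.1]
width: 0.998
[ 0.49183445 -0.29377065  0.13095069]
jaw ang 71.65151183708626
```

View pics/s2.png

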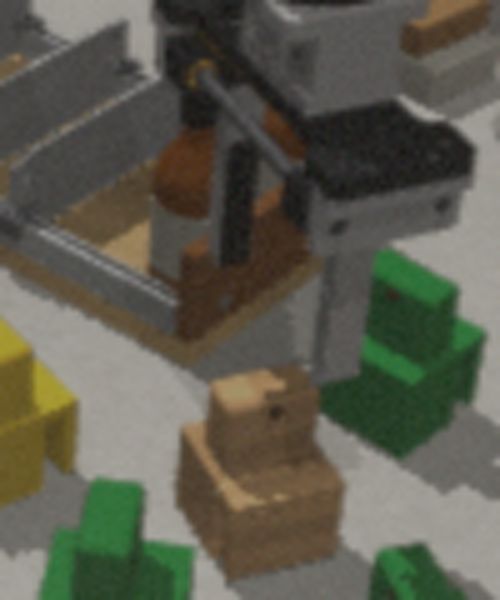

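View pics/t2.png

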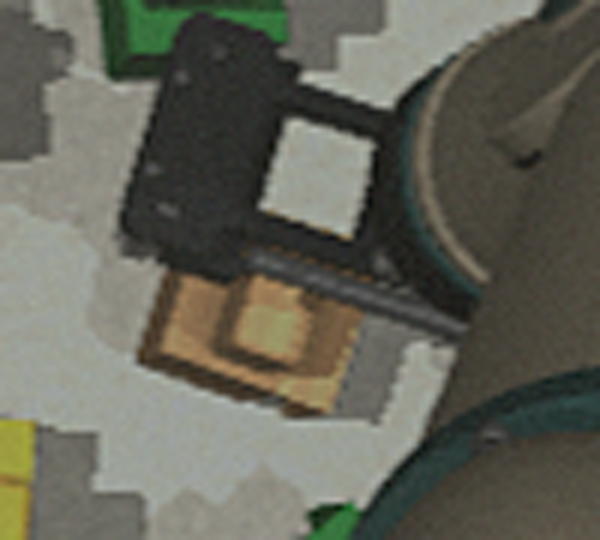

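```bash
python3 -m handwheel '[[[1,-0.001,0.001,-0.03,0],[1,0,0,-0.03,0],[1,0,0,-0.01,0],[1,0,0,-0.005,0],[1,0,0,0,0],[1,0,0,0,0]]]'; python3 -c "
from h import *;o=env.observe();print(o['eef_pos']);crop('side',330,180,100,100,6,'pics/s3.png')"
```

```text
time_s: 3.77
eef_pos: [0.4905, -0.2928, 0.0553]
orientation: [-0.414, 0.573, 0.413, 0.574]
force: [-0.0, 0.6, 0.5]
width: 0.998
[ 0.49053158 -0.29281876  0.0552648 ]
```

View pics/s3.png

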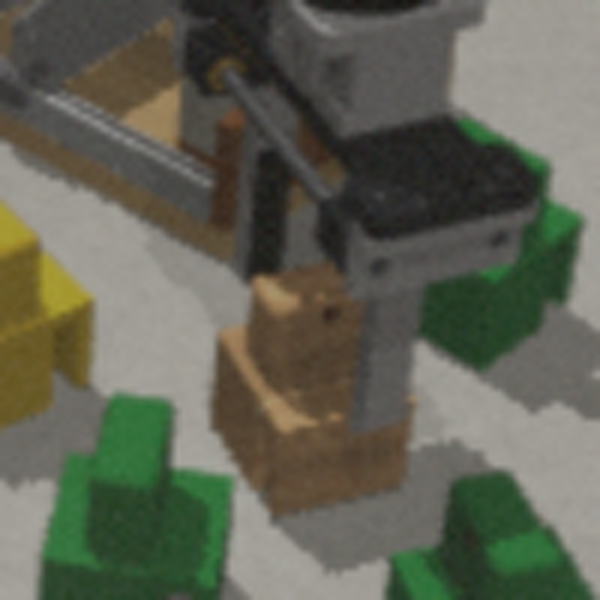

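```bash
python3 -m handwheel '[[[1,-0.003,0.001,0,0],[0.6,0,0,0,0],[0.2,0,0,0,0],[0.1,0,0,0,0],[0,0,0,0,0],[0,0,0,0,0],[0,0,0,0,0],[0,0,0,0,0]]]' 50; python3 -c "
from h import *;o=env.observe();print(o['eef_pos'],o['force'],o['width']*94,o['time_s'])"
```

```text
time_s: 4.48
eef_pos: [0.4866, -0.2911, 0.0539]
orientation: [-0.414, 0.573, 0.414, 0.573]
force: [-0.9, -0.2, 0.2]
width: 0.54
[ 0.48658166 -0.29106895  0.05386358] [-0.860781   -0.15865364  0.1717182 ] 50.7978789601291 4.4833
```

```bash
python3 -m handwheel '[[[0,0,0,0,0],[0,0,0,0,0],[0,0,0,0,0],[0,0,0,0,0],[0,0,0,0,0]]]' 50; python3 -c "
from h import *;o=env.observe();print(o['eef_pos'],o['force'],o['width']*94,o['time_s'])
M=R.from_quat(o['orientation']).as_matrix(); print(np.round(M,3),'jaw ang',np.degrees(np.arctan2(M[1,2],M[0,2])))"
```

```text
time_s: 4.9
eef_pos: [0.4866, -0.2911, 0.0539]
orientation: [-0.414, 0.573, 0.414, 0.573]
force: [0.9, -0.1, -0.2]
width: 0.277
[ 0.48655806 -0.29107456  0.05386207] [ 0.89361133 -0.06839856 -0.24992371] 26.057306108996816 4.9
[[-0.    -0.949  0.315]
 [-0.     0.315  0.949]
 [-1.     0.    -0.   ]] jaw ang 71.62301912267866
```

```bash
python3 -m handwheel '[[[0,0,0,0.02,0],[0,0,0,0.03,0],[0,0,0,0.03,0],[0,0,0.01,0.03,0],[0,0,0.03,0,0.05],[0,0,0.03,0,0.05],[0,0,0.03,0,0.05],[0,0,0.03,0,0.05],[0,0,0.03,0,0.05],[0,0,0.03,0,0.05]]]'; python3 -c "
from h import *;o=env.observe();print(o['eef_pos'],o['force'],o['width']*94,o['time_s'])
M=R.from_quat(o['orientation']).as_matrix(); print(np.round(M,3),'jaw ang',np.degrees(np.arctan2(M[1,2],M[0,2])))"
```

```text
time_s: 5.73
eef_pos: [0.4861, -0.0996, 0.1638]
orientation: [-0.495, 0.505, 0.495, 0.505]
force: [0.2, 0.4, -1.3]
width: 0.275
[ 0.48606263 -0.09955828  0.16383431] [ 0.23389871  0.3772208  -1.34357005] 25.885455100310093 5.7333
[[-0.    -1.     0.019]
 [ 0.     0.019  1.   ]
 [-1.     0.     0.   ]] jaw ang 88.93960654805853
```

```bash
python3 -m handwheel '[[[0,0,0.035,0,0.05],[0,0,0.035,0,0.05],[0,0.01,0.035,0,0.05],[0,0.015,0.035,0,0.008],[0,0.02,0.03,0,0],[0,0.025,0.025,0,0],[0,0.025,0.022,0,0],[0,0.015,0.015,0,0],[0,0.005,0.005,0,0],[0,0,0,0,0]]]'; python3 -m handwheel '[[[0,0,0,0,0],[0,0,0,0,0]]]'; python3 -c "
from h import *;
t=env.read_camera('top');s=env.read_camera('side');cv2.imwrite('pics/top4.png',t);cv2.imwrite('pics/side4.png',s)
crop('top',180,70,150,150,5,'pics/t4.png',t);crop('side',270,110,130,100,6,'pics/s4.png',s)
o=env.observe();print(o['eef_pos'],o['force'],o['width']*94,o['time_s'])
M=R.from_quat(o['orientation']).as_matrix(); print('jaw ang',np.degrees(np.arctan2(M[1,2],M[0,2])))"
```

```text
time_s: 6.57
eef_pos: [0.6018, 0.1376, 0.1631]
orientation: [-0.533, 0.464, 0.534, 0.464]
force: [-0.0, 0.0, -1.3]
width: 0.277
time_s: 6.73
eef_pos: [0.6002, 0.1339, 0.1637]
orientation: [-0.532, 0.466, 0.533, 0.464]
force: [-0.9, 0.5, -1.0]
width: 0.276
[0.60069703 0.13419882 0.16405126] [ 0.62171714  0.60886555 -1.3968783 ] 25.643919360066477 6.8333
jaw ang 97.74482369959532
```

View pics/t4.png

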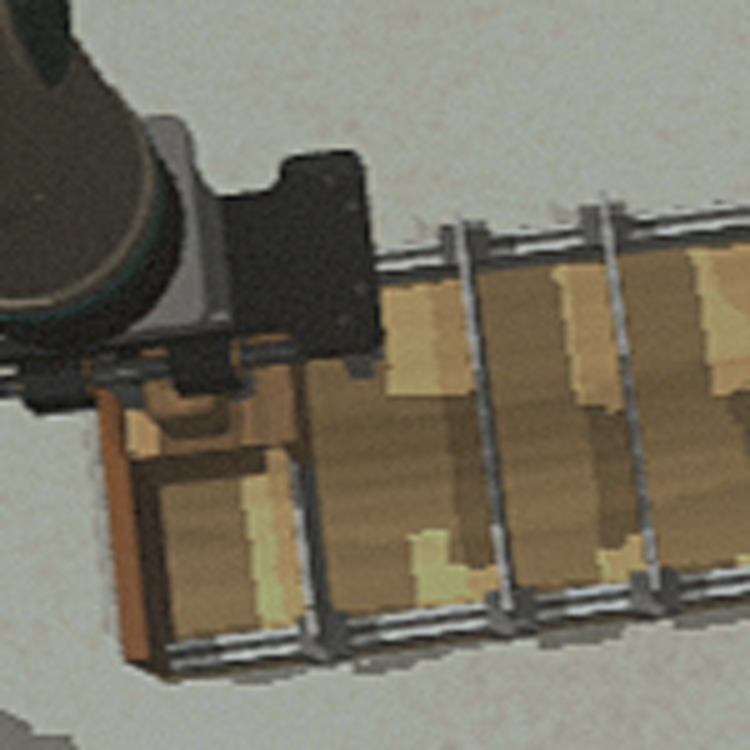

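View pics/s4.png

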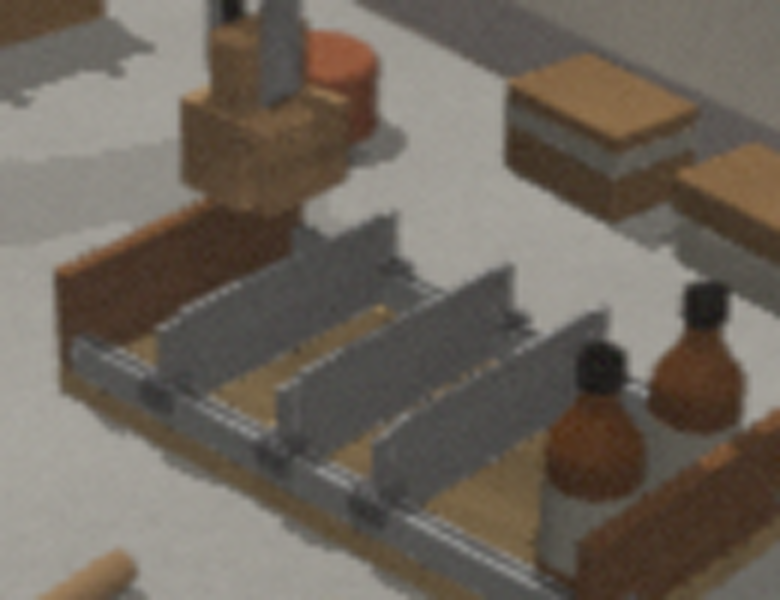

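```bash
python3 -c "
from h import *
s=cv2.imread('pics/side4.png');t=cv2.imread('pics/top4.png')
c=s[110:150,295:335].astype(float); c=np.clip((c-30)*1.8,0,255).astype(np.uint8)
d=t[140:170,195:245].astype(float); d=np.clip((d-20)*1.8,0,255).astype(np.uint8)
a=cv2.resize(c,None,fx=10,fy=10,interpolation=cv2.INTER_CUBIC);b=cv2.resize(d,(400*5//4*4//5,400*3//5),interpolation=cv2.INTER_CUBIC)
b=cv2.copyMakeBorder(b,0,400-b.shape[0],0,0,cv2.BORDER_CONSTANT)
cv2.imwrite('pics/z4.png',np.hstack([a,b]))"
```

```text
(no output)
```

View pics/z4.png

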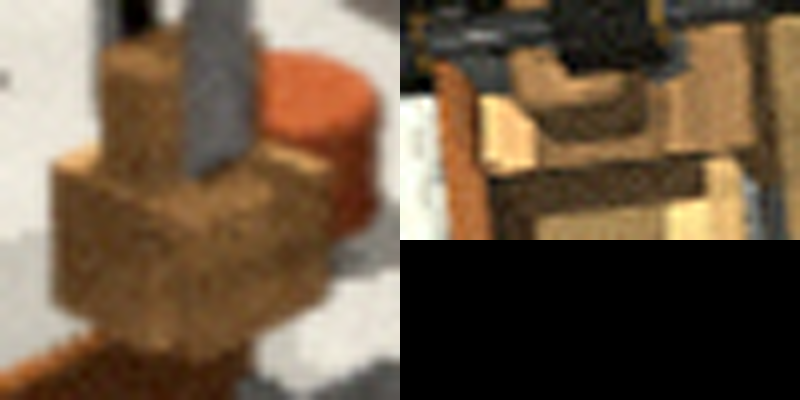

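```bash
python3 -c "
from h import *
c=lambda x,y:(195+(x/8+.5/8)-.5,140+(y/8)-.5+.06)
o=np.array([.6007,.1342]);a=np.radians(7.75);ux=np.array([np.cos(a),np.sin(a)]);uy=np.array([-np.sin(a),np.cos(a)])
for q in [(482-400,95),(490-400,172),(745-400,20),(748-400,150)]:
    X=onz('top',c(*q),.162)[:2]; print(np.round(X*1e3,1),'gauge coords',(X-o)@ux*1e3,(X-o)@uy*1e3)
# d1 line
for q in [(300,455),(310,570)]:
    X=onz('top',(180+(q[0]+.5)/5-.5,70+(q[1]+.5)/5-.5),.075)[:2]; print('d1',np.round(X*1e3,1),(X-o)@ux*1e3,(X-o)@uy*1e3)
"
```

```text
[590.8 161.4] gauge coords -6.135601814601866 28.331499068782268
[571.6 158.8] gauge coords -25.56149485282256 28.267766166401348
[610.2  97.7] gauge coords 4.4544663107204805 -37.49271481439897
[577.5  96. ] gauge coords -28.125376399132165 -34.73849497025257
d1 [592.1 107.9] -12.109127199240646 -24.91931752150861
d1 [541.8 102.2] -62.669813560843444 -23.773406941339196
```

```bash
python3 -m handwheel '[[[0,0,-0.001,-0.02,0],[0,0,0,-0.015,0],[0,0,0,-0.01,0],[0,0,0,-0.01,0],[0,0,0,-0.01,0],[0,0,0,-0.007,0],[0,0,0,-0.004,0],[0,0,0,0,0],[0,0,0,0,0]]]'; python3 -c "
from h import *;
t=env.read_camera('top');s=env.read_camera('side');cv2.imwrite('pics/top5.png',t);cv2.imwrite('pics/side5.png',s)
crop('side',270,120,100,80,7,'pics/s5.png',s)
o=env.observe();print(o['eef_pos'],o['force'],o['moment'],o['width']*94,o['time_s'])
M=R.from_quat(o['orientation']).as_matrix(); print('jaw ang',np.degrees(np.arctan2(M[1,2],M[0,2])))"
```

```text
time_s: 7.58
eef_pos: [0.6018, 0.1349, 0.088]
orientation: [0.533, -0.465, -0.533, -0.465]
force: [0.6, 0.7, -1.8]
width: 0.273
[0.60207396 0.1350536  0.08845785] [-0.45606034  0.0907762  -1.13876288] [ 0.01257054  0.01174772 -0.01416097] 25.645469421453843 7.6833
jaw ang 97.86245724076404
```

View pics/s5.png

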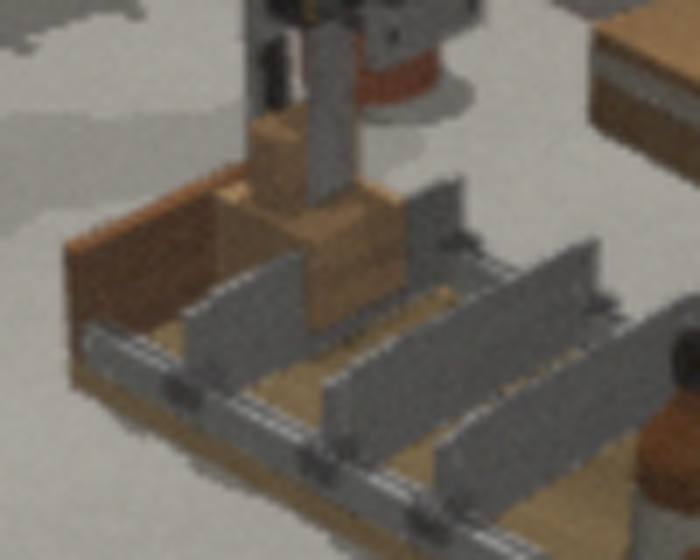

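```bash
cat > f.py <<'E'
import sys
from h import *
a=np.radians(8.0);ux=np.array([np.cos(a),np.sin(a)]);uy=np.array([-np.sin(a),np.cos(a)]);O=np.array([.619,.0113])
n=int(sys.argv[1]);F=[];M=[];T=[]
for i in range(n):
    im=env.read_camera('top'); o=env.observe(); F.append(o['force']);M.append(o['moment'])
F=np.array(F);f=F.mean(0);p=o['eef_pos'];J=R.from_quat(o['orientation']).as_matrix()
print("t %.2f Fy %.2f Fx %.2f Fz %.2f (sd %.2f) Mz %.3f | tray x %.1f y %.2f z %.1f jaw %.2f w %.2f"%(o['time_s'],f[:2]@uy,f[:2]@ux,f[2],(F[:,:2]@uy).std(),np.mean(M,0)[2],(p[:2]-O)@ux*1e3,(p[:2]-O)@uy*1e3,p[2]*1e3,np.degrees(np.arctan2(J[1,2],J[0,2]))%180,o['width']*94))
E
python3 f.py 4
python3 -m handwheel '[[[0,-0.00014,0.001,0,0],[0,-0.00014,0.001,0,0],[0,-0.00014,0.001,0,0]]]'; python3 f.py 2
python3 -m handwheel '[[[0,-0.00014,0.001,0,0],[0,-0.00014,0.001,0,0]]]'; python3 f.py 3
```

```text
t 7.88 Fy -0.29 Fx -0.20 Fz -1.23 (sd 0.21) Mz 0.024 | tray x 0.3 y 124.94 z 88.3 jaw 97.87 w 25.95
time_s: 8.13
eef_pos: [0.6012, 0.1381, 0.088]
orientation: [0.533, -0.464, -0.533, -0.465]
force: [-0.3, 0.7, -0.9]
width: 0.273
t 8.23 Fy 0.16 Fx -0.29 Fz -1.32 (sd 0.09) Mz 0.008 | tray x -0.1 y 128.30 z 87.9 jaw 97.88 w 25.54
time_s: 8.4
eef_pos: [0.601, 0.1394, 0.0879]
orientation: [0.533, -0.465, -0.533, -0.464]
force: [0.5, -2.4, -1.6]
width: 0.276
t 8.55 Fy -1.76 Fx -0.22 Fz -1.27 (sd 0.44) Mz 0.032 | tray x -0.1 y 129.30 z 87.9 jaw 97.85 w 25.63
```

```bash
python3 -m handwheel '[[[0,-0.00014,0.001,0,0],[0,-0.00014,0.001,0,0]]]'; python3 f.py 2
python3 -m handwheel '[[[0,-0.00014,0.001,0,0],[0,-0.00014,0.001,0,0]]]'; python3 f.py 2
python3 -m handwheel '[[[0,-0.00014,0.001,0,0],[0,-0.00014,0.001,0,0]]]'; python3 f.py 2
```

```text
time_s: 8.72
eef_pos: [0.6008, 0.1396, 0.0878]
orientation: [0.534, -0.465, -0.532, -0.464]
force: [0.4, -6.4, -2.3]
width: 0.27
t 8.82 Fy -5.45 Fx -0.56 Fz -1.74 (sd 0.03) Mz 0.123 | tray x -0.1 y 129.48 z 87.8 jaw 97.81 w 25.68
time_s: 8.98
eef_pos: [0.6009, 0.1397, 0.0877]
orientation: [0.534, -0.466, -0.531, -0.464]
force: [1.3, -9.8, -3.1]
width: 0.272
t 9.08 Fy -8.37 Fx 0.09 Fz -2.10 (sd 0.24) Mz 0.190 | tray x -0.1 y 129.62 z 87.7 jaw 97.78 w 25.73
time_s: 9.25
eef_pos: [0.6008, 0.1397, 0.0877]
orientation: [0.535, -0.467, -0.531, -0.463]
force: [1.7, -12.2, -3.0]
width: 0.277
t 9.35 Fy -10.82 Fx 0.23 Fz -3.26 (sd 0.14) Mz 0.287 | tray x -0.1 y 129.78 z 87.7 jaw 97.74 w 25.51
```

```bash
python3 -m handwheel '[[[0,0,0,0,0.006],[0,-0.00014,0.001,0,0]]]'; python3 f.py 2
python3 -m handwheel '[[[0,-0.00014,0.001,0,0],[0,-0.00014,0.001,0,0]]]'; python3 f.py 2
```

```text
time_s: 9.52
eef_pos: [0.6006, 0.1402, 0.0877]
orientation: [0.536, -0.466, -0.532, -0.462]
force: [2.2, -12.0, -1.7]
width: 0.274
t 9.62 Fy -11.60 Fx -0.64 Fz -2.40 (sd 0.48) Mz 0.272 | tray x -0.3 y 130.38 z 87.6 jaw 98.06 w 25.52
time_s: 9.78
eef_pos: [0.6004, 0.1419, 0.0876]
orientation: [0.536, -0.466, -0.532, -0.462]
force: [2.4, -11.6, -3.2]
width: 0.27
t 9.88 Fy -11.61 Fx -0.17 Fz -2.59 (sd 0.04) Mz 0.264 | tray x -0.2 y 132.28 z 87.6 jaw 98.06 w 25.93
```

```bash
python3 -m handwheel '[[[0,0,0,0,0.008],[0,-0.00014,0.001,0,0]]]'; python3 f.py 2
python3 -m handwheel '[[[0,0,0,0,0.008],[0,-0.00014,0.001,0,0]]]'; python3 f.py 2; python3 -c "
from h import *
J=R.from_quat(env.observe()['orientation']).as_matrix();print(np.round(np.degrees(J),2))"
```

```text
time_s: 10.05
eef_pos: [0.6001, 0.1429, 0.0876]
orientation: [0.538, -0.464, -0.534, -0.459]
force: [2.1, -11.8, -1.9]
width: 0.273
t 10.15 Fy -11.94 Fx -1.28 Fz -2.07 (sd 0.11) Mz 0.211 | tray x -0.5 y 133.29 z 87.6 jaw 98.51 w 25.57
time_s: 10.32
eef_pos: [0.5998, 0.1438, 0.0876]
orientation: [0.539, -0.462, -0.535, -0.457]
force: [0.8, -11.6, -2.0]
width: 0.271
t 10.42 Fy -11.58 Fx -0.65 Fz -2.44 (sd 0.30) Mz -0.058 | tray x -0.5 y 134.18 z 87.6 jaw 98.90 w 25.68
[[-1.000e-02 -5.661e+01 -8.870e+00]
 [-4.500e-01 -8.870e+00  5.660e+01]
 [-5.729e+01  8.000e-02 -4.400e-01]]
```

```bash
python3 -m handwheel '[[[0,-0.00014,0.001,0,-0.001],[0,-0.00014,0.001,0,0]]]'; python3 f.py 2
python3 -m handwheel '[[[0,-0.00014,0.001,0,0],[0,-0.00014,0.001,0,0]]]'; python3 f.py 2
```

```text
time_s: 10.58
eef_pos: [0.5996, 0.1458, 0.0876]
orientation: [0.539, -0.462, -0.535, -0.458]
force: [0.7, -12.0, -1.6]
width: 0.272
t 10.68 Fy -11.48 Fx -0.13 Fz -2.01 (sd 0.66) Mz 0.008 | tray x -0.5 y 136.20 z 87.6 jaw 98.86 w 25.52
time_s: 10.85
eef_pos: [0.5993, 0.1478, 0.0876]
orientation: [0.539, -0.462, -0.535, -0.458]
force: [2.0, -12.3, -1.3]
width: 0.276
t 10.95 Fy -12.08 Fx -0.49 Fz -1.35 (sd 0.19) Mz 0.042 | tray x -0.6 y 138.27 z 87.6 jaw 98.86 w 25.64
```

```bash
python3 -m handwheel '[[[0,-0.00014,0.001,0,0]]]' >/dev/null; python3 f.py 2
python3 -m handwheel '[[[0,-0.00014,0.001,0,0]]]'>/dev/null; python3 f.py 2
python3 -m handwheel '[[[0,-0.00014,0.001,0,0]]]'>/dev/null; python3 f.py 2
```

```text
t 11.13 Fy -11.56 Fx -1.21 Fz -1.24 (sd 0.29) Mz 0.002 | tray x -0.5 y 139.22 z 87.6 jaw 98.86 w 25.38
t 11.32 Fy -12.00 Fx -0.42 Fz -1.41 (sd 0.22) Mz 0.006 | tray x -0.5 y 140.21 z 87.6 jaw 98.86 w 26.16
t 11.50 Fy -11.57 Fx -0.85 Fz -1.72 (sd 0.80) Mz 0.018 | tray x -0.5 y 141.23 z 87.6 jaw 98.86 w 25.77
```

```bash
python3 -m handwheel '[[[0,-0.00014,0.001,0,0]]]' >/dev/null; python3 f.py 2
python3 -m handwheel '[[[0,-0.00014,0.001,0,0]]]'>/dev/null; python3 f.py 2
```

```text
t 11.68 Fy -11.71 Fx -1.21 Fz -2.20 (sd 0.07) Mz -0.014 | tray x -0.5 y 142.26 z 87.6 jaw 98.86 w 25.68
t 11.87 Fy -12.05 Fx -0.19 Fz -1.39 (sd 0.39) Mz 0.012 | tray x -0.5 y 143.22 z 87.6 jaw 98.85 w 25.83
```

```bash
python3 -m handwheel '[[[0,-0.00014,0.001,0,0]]]' >/dev/null; python3 f.py 2
python3 -m handwheel '[[[0,-0.00014,0.001,0,0]]]'>/dev/null; python3 f.py 3
```

```text
t 12.05 Fy -12.82 Fx -0.57 Fz -1.62 (sd 0.07) Mz 0.055 | tray x -0.5 y 143.39 z 87.6 jaw 98.83 w 25.93
t 12.28 Fy -14.36 Fx -0.84 Fz -1.51 (sd 0.44) Mz 0.048 | tray x -0.5 y 143.39 z 87.6 jaw 98.81 w 25.56
```

```bash
python3 -m handwheel '[[[0,-0.0001,0.0008,0,0]]]'>/dev/null; python3 f.py 8
python3 -m handwheel '[[[0,0,0,0,0],[0,0,0,0,0],[0,0,0,0,0]]]'>/dev/null;python3 f.py 3
```

```text
t 12.77 Fy -15.71 Fx -0.52 Fz -2.00 (sd 0.32) Mz 0.063 | tray x -0.5 y 143.48 z 87.6 jaw 98.79 w 25.85
t 13.17 Fy -15.80 Fx -0.24 Fz -1.77 (sd 0.32) Mz 0.059 | tray x -0.5 y 143.42 z 87.6 jaw 98.78 w 25.88
```

```bash
python3 -m handwheel '[[[0,0.0003,-0.002,0,0],[0,0.0003,-0.002,0,0],[0,0.0003,-0.002,0,0],[0,0.0003,-0.002,0,0]]]'>/dev/null; python3 f.py 2
```

```text
t 13.60 Fy -5.37 Fx -0.84 Fz -0.82 (sd 0.74) Mz -0.097 | tray x -0.5 y 143.19 z 87.8 jaw 98.99 w 25.74
```

```bash
python3 -m handwheel '[[[0,0.0003,-0.002,0,0],[0,0.0003,-0.002,0,0],[0,0.0003,-0.002,0,0]]]'>/dev/null; python3 f.py 2
```

```text
t 13.95 Fy 0.19 Fx 0.02 Fz -1.75 (sd 0.23) Mz -0.031 | tray x 0.5 y 139.68 z 88.0 jaw 99.09 w 25.51
```

```bash
python3 -m handwheel '[[[0,0,0,0.01,0],[0,0,0,0.02,0],[0,0,0,0.025,0],[0,0.003,-0.02,0,0],[0,0.005,-0.035,0,0],[0,0.004,-0.027,0,0],[0,0.002,-0.014,0,0],[0,0,0,0,0],[0,0,0,0,0]]]'; python3 f.py 1;  python3 -c "
from h import *;
t=env.read_camera('top');cv2.imwrite('pics/top6.png',t)
crop('top',190,80,150,120,5,'pics/t6.png',t)"
```

```text
time_s: 14.7
eef_pos: [0.6139, 0.0534, 0.1432]
orientation: [-0.537, 0.459, 0.538, 0.46]
force: [0.3, 0.7, -0.6]
width: 0.275
t 14.75 Fy 0.14 Fx -0.23 Fz -1.18 (sd 0.00) Mz -0.017 | tray x 0.8 y 44.01 z 143.0 jaw 99.13 w 25.38
```

View pics/t6.png

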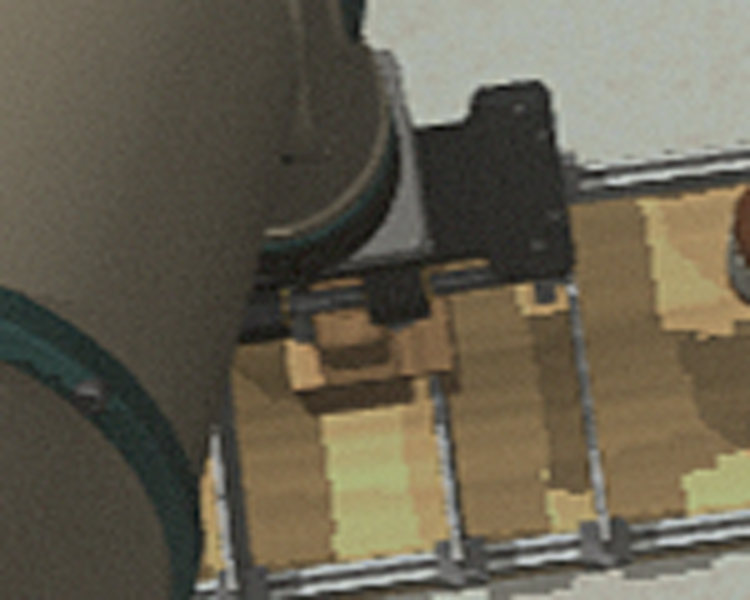

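```bash
python3 -c "
from h import *
c=lambda x,y:(190+(x+.5)/5-.5,80+(y+.5)/5-.5)
o=env.observe()['eef_pos'][:2];a=np.radians(8.6);ux=np.array([np.cos(a),np.sin(a)]);uy=np.array([-np.sin(a),np.cos(a)])
z=.0892+.052
for q in [(290,345),(296,390),(447,330),(454,372)]:
    X=onz('top',c(*q),z)[:2]; print('edge',(X-o)@ux*1e3,(X-o)@uy*1e3)
for q in [(438,390),(458,550),(576,290),(602,520),(216,432),(232,585)]:
    X=onz('top',c(*q),.075)[:2]; print('d',(X-o)@ux*1e3,(X-o)@uy*1e3)
"
```

```text
edge -7.335073905539518 26.80950132041218
edge -26.042572665104057 26.726856911817436
edge -10.157213608900054 -36.534522660174495
edge -27.725572728375624 -37.01209811439213
d -18.413268078367448 -26.24448665565231
d -89.00814682779743 -25.426090634192825
d 17.12195033254777 -91.55137073767166
d -84.93615546297326 -88.3235905481364
d -23.1431488976584 70.76350325286238
d -90.18909967838174 71.99714105992848
```

```bash
python3 -m handwheel '[[[0,0,-0.0015,-0.01,0],[0,0,0,-0.015,0],[0,0,0,-0.01,0],[0,0,0,-0.01,0],[0,0,0,-0.007,0],[0,0,0,-0.003,0],[0,0,0,0,0]]]'; python3 f.py 2;  python3 -c "
from h import *;
t=env.read_camera('side');cv2.imwrite('pics/side7.png',t)
crop('side',270,120,120,90,6,'pics/s7.png',t)"
```

```text
time_s: 15.38
eef_pos: [0.6132, 0.0514, 0.0869]
orientation: [-0.538, 0.459, 0.538, 0.458]
force: [-0.8, 0.2, -1.0]
width: 0.276
t 15.48 Fy -0.41 Fx 0.12 Fz -1.00 (sd 0.40) Mz -0.008 | tray x 0.7 y 40.29 z 88.1 jaw 99.07 w 25.72
```

View pics/s7.png

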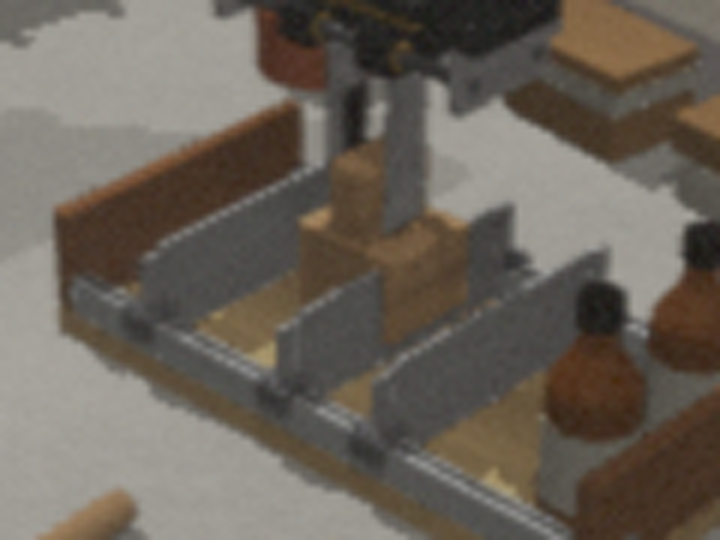

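```bash
python3 -m handwheel '[[[0,-0.0003,0.002,0,0],[0,-0.0003,0.002,0,0],[0,-0.0003,0.002,0,0],[0,-0.0003,0.002,0,0],[0,-0.0003,0.002,0,0],[0,-0.0003,0.002,0,0]]]' >/dev/null; python3 f.py 2
python3 -m handwheel '[[[0,-0.0003,0.002,0,0],[0,-0.0003,0.002,0,0],[0,-0.0003,0.002,0,0],[0,-0.0003,0.002,0,0],[0,-0.0003,0.002,0,0]]]' >/dev/null; python3 f.py 2
```

```text
t 16.13 Fy -5.02 Fx 0.58 Fz -0.75 (sd 0.12) Mz -0.113 | tray x 0.8 y 50.10 z 88.3 jaw 98.99 w 25.47
t 16.65 Fy -5.03 Fx 0.14 Fz -0.68 (sd 0.02) Mz -0.086 | tray x 0.7 y 60.65 z 88.3 jaw 99.01 w 25.67
```

```bash
python3 -m handwheel '[[[0,-0.0003,0.002,0,-0.003],[0,-0.0003,0.002,0,0],[0,-0.0003,0.002,0,0],[0,-0.0003,0.002,0,0],[0,-0.0003,0.002,0,0],[0,-0.0003,0.002,0,0],[0,-0.0003,0.002,0,0],[0,-0.0003,0.002,0,0],[0,-0.0003,0.002,0,0]]]' >/dev/null; python3 f.py 4
python3 -m handwheel '[[[0,-0.00014,0.001,0,0],[0,-0.00014,0.001,0,0]]]' >/dev/null; python3 f.py 4
```

```text
t 17.60 Fy -5.26 Fx 1.25 Fz -0.77 (sd 0.39) Mz 0.024 | tray x 0.7 y 79.30 z 88.3 jaw 98.85 w 25.67
t 17.97 Fy -5.55 Fx 1.12 Fz -0.48 (sd 0.70) Mz 0.024 | tray x 0.7 y 81.34 z 88.3 jaw 98.86 w 25.89
```

```bash
python3 -m handwheel '[[[0,-0.00014,0.001,0,0],[0,-0.00014,0.001,0,0],[0,-0.00014,0.001,0,0]]]' >/dev/null; python3 f.py 3
python3 -m handwheel '[[[0,-0.00014,0.001,0,0]]]' >/dev/null; python3 f.py 3
```

```text
t 18.37 Fy -4.41 Fx 1.68 Fz 0.04 (sd 0.38) Mz 0.015 | tray x 0.7 y 84.36 z 88.3 jaw 98.85 w 25.88
t 18.60 Fy -5.66 Fx 1.07 Fz 0.02 (sd 0.05) Mz 0.025 | tray x 0.7 y 85.15 z 88.3 jaw 98.85 w 25.57
```

```bash
python3 -m handwheel '[[[0,-0.00014,0.001,0,0]]]' >/dev/null; python3 f.py 4
python3 -m handwheel '[[[0,-0.0001,0.0008,0,0]]]' >/dev/null; python3 f.py 5
```

```text
t 18.88 Fy -7.12 Fx 1.37 Fz -0.86 (sd 0.53) Mz 0.033 | tray x 0.7 y 85.20 z 88.3 jaw 98.82 w 25.71
t 19.22 Fy -8.08 Fx 1.27 Fz -1.08 (sd 0.78) Mz 0.074 | tray x 0.7 y 85.20 z 88.2 jaw 98.80 w 25.88
```

```bash
python3 -m handwheel '[[[0,-0.0001,0.0006,0,0]]]' >/dev/null; python3 f.py 10; python3 -m handwheel '[[[0,0,0,0,0],[0,0,0,0,0]]]'>/dev/null;python3 f.py 4
```

```text
t 19.80 Fy -8.76 Fx 1.22 Fz -1.09 (sd 0.51) Mz 0.060 | tray x 0.7 y 85.23 z 88.2 jaw 98.78 w 26.11
t 20.17 Fy -8.82 Fx 1.36 Fz -1.01 (sd 0.72) Mz 0.068 | tray x 0.7 y 85.23 z 88.2 jaw 98.79 w 25.90
```

```bash
python3 -m handwheel '[[[0,0,0.0003,0,0],[0,0,0,0,0],[0,0,0,0,0]]]' >/dev/null; python3 f.py 12
```

```text
t 21.02 Fy -9.16 Fx 1.22 Fz -1.02 (sd 0.49) Mz 0.067 | tray x 0.7 y 85.22 z 88.2 jaw 98.78 w 25.91
```

```bash
python3 -m handwheel '[[[0,0.0003,-0.002,0,0],[0,0.0003,-0.002,0,0],[0,0.0003,-0.002,0,0]]]'>/dev/null; python3 f.py 2;python3 -m handwheel '[[[0,0.0003,-0.002,0,0],[0,0.0002,-0.0015,0,0]]]'>/dev/null; python3 f.py 2
```

```text
t 21.37 Fy -0.30 Fx 0.20 Fz -2.20 (sd 0.45) Mz -0.021 | tray x -0.4 y 84.80 z 87.7 jaw 98.92 w 25.66
t 21.63 Fy -0.04 Fx 0.22 Fz -1.56 (sd 0.07) Mz 0.011 | tray x -0.0 y 80.00 z 87.8 jaw 98.89 w 25.37
```

```bash
python3 -m handwheel '[[[0,0,0,0.01,0],[0,0,0,0.02,0],[0,0,0,0.025,0],[0,0.003,-0.02,0,0],[0,0.005,-0.035,0,0],[0,0.005,-0.032,0,0],[0,0.002,-0.014,0,0],[0,0,0,0,0],[0,0,0,0,0]]]'; python3 f.py 1;  python3 -c "
from h import *;
t=env.read_camera('top');cv2.imwrite('pics/top8.png',t)
crop('top',190,80,150,120,5,'pics/t8.png',t)"
```

```text
time_s: 22.38
eef_pos: [0.623, -0.0111, 0.1433]
orientation: [-0.537, 0.46, 0.537, 0.461]
force: [0.1, 1.0, -2.0]
width: 0.271
t 22.43 Fy -0.31 Fx 0.03 Fz -1.68 (sd 0.00) Mz 0.024 | tray x 1.0 y -20.87 z 143.2 jaw 98.91 w 25.83
```

View pics/t8.png

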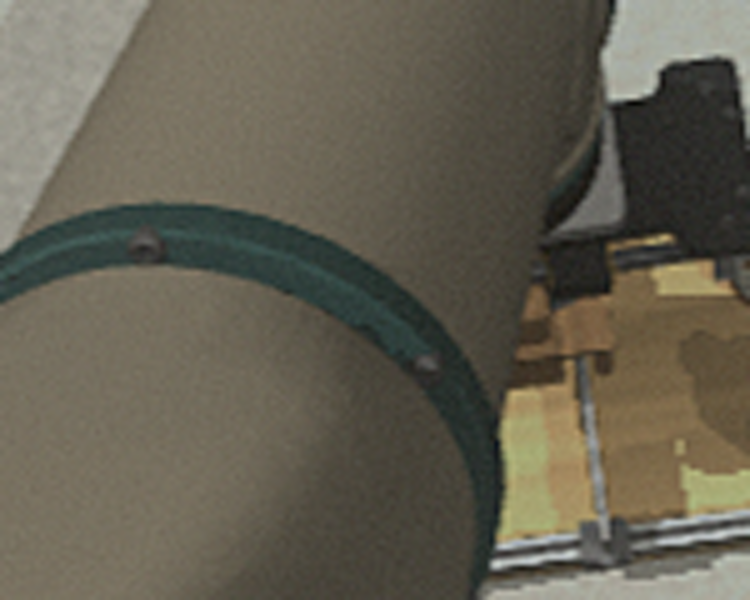

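```bash
python3 -c "
from h import *
c=lambda x,y:(190+(x+.5)/5-.5,80+(y+.5)/5-.5)
o=env.observe()['eef_pos'][:2];a=np.radians(8.6);ux=np.array([np.cos(a),np.sin(a)]);uy=np.array([-np.sin(a),np.cos(a)])
z=.0892+.052
for q in [(612,300),(612,350)]:
    X=onz('top',c(*q),z)[:2]; print('edge',(X-o)@ux*1e3,(X-o)@uy*1e3)
for q in [(583,360),(602,520)]:
    X=onz('top',c(*q),.075)[:2]; print('d',(X-o)@ux*1e3,(X-o)@uy*1e3)
"
```

```text
edge -6.916586146272178 -39.54657711939396
edge -27.410903995085256 -36.589987377955865
d -13.806831436340206 -25.51369261294938
d -84.56593434402645 -23.669345575524144
```

```bash
python3 f.py 1; python3 -m handwheel '[[[0,0,0,-0.01,0],[0,0,0,-0.015,0],[0,0,0,-0.01,0]]]'>/dev/null; python3 f.py 1;python3 -m handwheel '[[[0,0,0,-0.01,0],[0,0,0,-0.007,0],[0,0,0,-0.003,0],[0,0,0,0,0]]]'>/dev/null; python3 f.py 2;  python3 -c "
from h import *;
t=env.read_camera('side');cv2.imwrite('pics/side9.png',t)
crop('side',270,120,120,90,6,'pics/s9.png',t)"
```

```text
t 22.53 Fy 1.33 Fx 0.06 Fz -2.08 (sd 0.00) Mz -0.017 | tray x 1.1 y -19.71 z 143.0 jaw 99.04 w 25.78
t 22.83 Fy -0.39 Fx -1.04 Fz -2.87 (sd 0.00) Mz 0.025 | tray x -1.0 y -20.51 z 104.4 jaw 98.99 w 25.72
t 23.27 Fy -0.08 Fx -0.07 Fz -1.43 (sd 0.02) Mz -0.001 | tray x 1.2 y -22.30 z 88.0 jaw 98.89 w 25.90
```

View pics/s9.png

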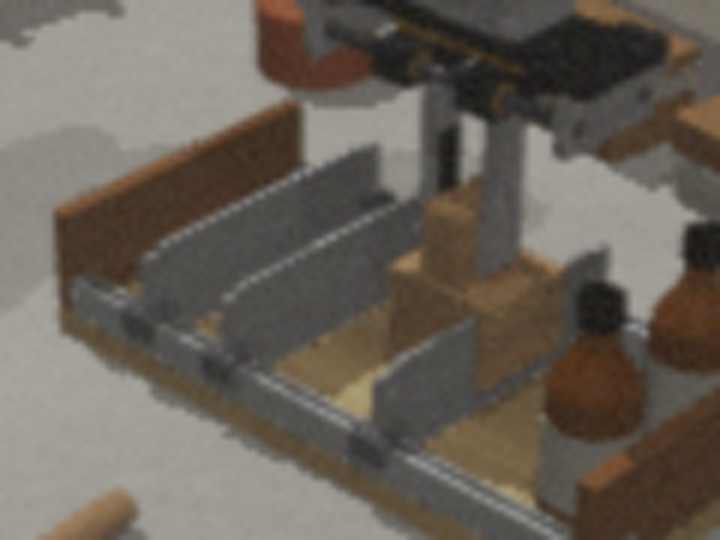

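```bash
python3 -m handwheel '[[[0,-0.0003,0.002,0,0],[0,-0.0003,0.002,0,0],[0,-0.0003,0.002,0,0],[0,-0.0003,0.002,0,0],[0,-0.0003,0.002,0,0],[0,-0.0003,0.002,0,0],[0,-0.0003,0.002,0,0],[0,-0.0003,0.002,0,0]]]' >/dev/null; python3 f.py 2
python3 -m handwheel '[[[0,-0.0003,0.002,0,0],[0,-0.0003,0.002,0,0],[0,-0.0003,0.002,0,0],[0,-0.0003,0.002,0,0]]]' >/dev/null; python3 f.py 4
```

```text
t 24.08 Fy -8.25 Fx 0.54 Fz -3.75 (sd 0.62) Mz 0.036 | tray x 1.2 y -10.69 z 88.2 jaw 98.79 w 25.73
t 24.62 Fy -8.04 Fx 1.15 Fz -3.33 (sd 0.46) Mz 0.064 | tray x 1.2 y -2.63 z 88.2 jaw 98.78 w 25.74
```

```bash
python3 -m handwheel '[[[0,-0.0003,0.002,0,0],[0,-0.0003,0.002,0,0],[0,-0.0003,0.002,0,0],[0,-0.0003,0.002,0,0],[0,-0.0003,0.002,0,0],[0,-0.0003,0.002,0,0],[0,-0.0003,0.002,0,0],[0,-0.0003,0.002,0,0],[0,-0.0003,0.002,0,0],[0,-0.0003,0.002,0,0]]]' >/dev/null; python3 f.py 5
python3 -m handwheel '[[[0,-0.0003,0.002,0,0],[0,-0.0003,0.002,0,0],[0,-0.00014,0.001,0,0],[0,-0.00014,0.001,0,0]]]' >/dev/null; python3 f.py 6
```

```text
t 25.70 Fy -8.06 Fx 1.68 Fz -3.56 (sd 0.52) Mz 0.081 | tray x 1.2 y 17.58 z 88.2 jaw 98.78 w 25.72
t 26.33 Fy -8.58 Fx 1.27 Fz -3.84 (sd 0.51) Mz 0.064 | tray x 1.1 y 23.36 z 88.2 jaw 98.77 w 25.63
```

```bash
python3 -m handwheel '[[[0,-0.00014,0.001,0,0],[0,-0.00014,0.001,0,0]]]' >/dev/null; python3 f.py 4
python3 -m handwheel '[[[0,-0.00014,0.001,0,0]]]' >/dev/null; python3 f.py 4
python3 -m handwheel '[[[0,-0.00014,0.001,0,0]]]' >/dev/null; python3 f.py 4
```

```text
t 26.70 Fy -8.88 Fx 1.24 Fz -3.80 (sd 0.29) Mz 0.089 | tray x 1.2 y 25.29 z 88.2 jaw 98.77 w 25.94
t 26.98 Fy -8.40 Fx 1.12 Fz -3.90 (sd 0.59) Mz 0.077 | tray x 1.2 y 26.26 z 88.2 jaw 98.77 w 25.72
t 27.27 Fy -8.87 Fx 0.99 Fz -3.58 (sd 0.45) Mz 0.084 | tray x 1.2 y 27.21 z 88.2 jaw 98.76 w 25.68
```

```bash
python3 -m handwheel '[[[0,-0.00014,0.001,0,0]]]' >/dev/null; python3 f.py 4
python3 -m handwheel '[[[0,-0.00014,0.001,0,0]]]' >/dev/null; python3 f.py 6
```

```text
t 27.55 Fy -10.61 Fx 1.33 Fz -3.77 (sd 0.10) Mz 0.112 | tray x 1.1 y 27.23 z 88.2 jaw 98.74 w 25.68
t 27.93 Fy -11.36 Fx 1.47 Fz -3.76 (sd 0.23) Mz 0.097 | tray x 1.1 y 27.24 z 88.3 jaw 98.71 w 25.69
```

```bash
python3 -m handwheel '[[[0,-0.0001,0.0006,0,0],[0,0,0,0,0]]]' >/dev/null; python3 f.py 16
```

```text
t 28.90 Fy -12.53 Fx 1.24 Fz -4.23 (sd 0.57) Mz 0.121 | tray x 1.1 y 27.33 z 88.3 jaw 98.70 w 25.85
```

```bash
python3 -m handwheel '[[[0,0,0,0,0],[0,0,0,0,0],[0,0.0003,-0.002,0,0],[0,0.0003,-0.002,0,0],[0,0.0003,-0.002,0,0],[0,0.0003,-0.002,0,0],[0,0.0003,-0.0015,0,0]]]'>/dev/null; python3 f.py 2
```

```text
t 29.58 Fy 0.08 Fx 0.18 Fz -1.94 (sd 0.41) Mz 0.000 | tray x 0.4 y 26.39 z 87.8 jaw 98.92 w 25.97
```

Free now; back off 3 mm to mid-slot, lift well clear and look.

```bash
python3 -m handwheel '[[[0,0.0004,-0.003,0,0],[0,0,0,0,0]]]'>/dev/null; python3 f.py 2; python3 -m handwheel '[[[0,0,0,0.01,0],[0,0,0,0.02,0],[0,0,0,0.025,0],[0,0,0,0.015,0],[0,-0.03,0,0,0],[0,-0.03,0,0,0],[0,-0.03,0,0,0],[0,-0.03,0,0,0],[0,-0.02,-0.01,0,0],[0,0,-0.03,0,0]]]'; python3 f.py 1
```

```text
t 29.85 Fy 0.45 Fx -0.07 Fz -1.91 (sd 0.32) Mz 0.006 | tray x 0.5 y 22.57 z 87.8 jaw 98.89 w 25.82
time_s: 30.68
eef_pos: [0.4715, -0.0019, 0.1584]
orientation: [-0.537, 0.458, 0.541, 0.458]
force: [0.8, 0.3, -2.0]
width: 0.275
t 30.73 Fy -6.10 Fx -0.13 Fz -1.11 (sd 0.00) Mz 0.032 | tray x -146.6 y -2.92 z 159.0 jaw 98.75 w 25.27
```

```bash
python3 -m handwheel '[[[0,0.005,-0.03,0,-0.05],[0,0.005,-0.03,0,-0.05],[0,0.005,-0.03,0,-0.05],[0,0,-0.03,0,-0.05],[0,0,-0.03,0,-0.05],[0,0,-0.03,0,-0.05],[0,0,-0.03,0,-0.05],[0,0,-0.03,0,-0.05],[0,0,-0.025,0,-0.05],[0,0,-0.015,0,-0.026]]]';python3 -m handwheel '[[[0,0,0,0,0],[0,0,0,0,0]]]'>/dev/null; python3 f.py 1; python3 -c "
from h import *
print(env.observe()['eef_pos'])
t=env.read_camera('top');crop('top',190,80,270,150,2.9,'pics/t10.png',t);cv2.imwrite('pics/top10.png',t);cv2.imwrite('pics/side10.png',env.read_camera('side'))"
```

```text
time_s: 31.57
eef_pos: [0.4913, -0.2904, 0.1588]
orientation: [-0.413, 0.575, 0.411, 0.574]
force: [-0.1, -0.5, -1.3]
width: 0.274
t 31.78 Fy 1.14 Fx 0.41 Fz -1.79 (sd 0.00) Mz -0.032 | tray x -167.2 y -275.35 z 157.9 jaw 71.73 w 25.69
[ 0.49173459 -0.28464268  0.15785963]
```

View pics/t10.png

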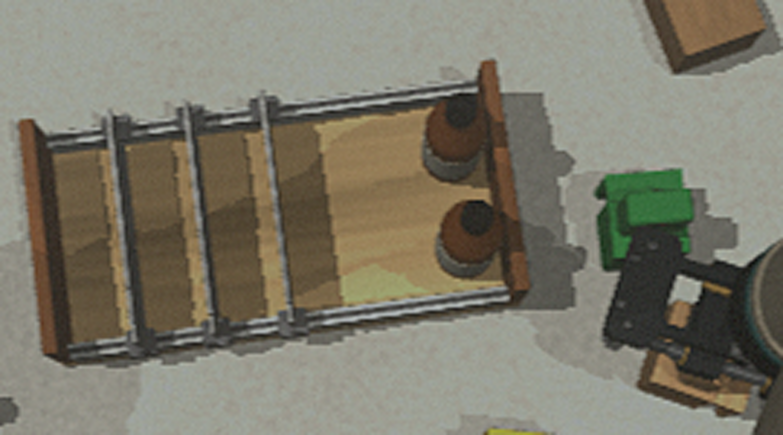

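View pics/side10.png

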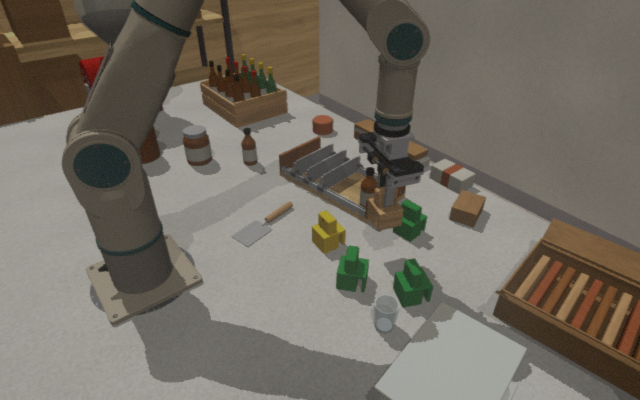

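```bash
python3 -m handwheel '[[[0,-0.005,-0.006,0,0],[0,0,0,-0.03,0],[0,0,0,-0.03,0],[0,0,0,-0.02,0],[0,0,0,-0.01,0],[0,0,0,-0.008,0],[0,0,0,0,0],[0,0,0,0,0]]]'; python3 f.py 2; python3 -c "
from h import *
print(env.observe()['eef_pos'],np.round(R.from_quat(env.observe()['orientation']).as_matrix(),3))"
```

```text
time_s: 32.55
eef_pos: [0.4869, -0.2927, 0.0605]
orientation: [-0.414, 0.573, 0.414, 0.573]
force: [0.8, -1.0, -2.0]
width: 0.273
t 32.65 Fy -0.84 Fx -0.55 Fz -1.66 (sd 0.04) Mz -0.005 | tray x -172.7 y -283.03 z 61.1 jaw 71.62 w 25.84
[ 0.48738292 -0.29301002  0.06110636] [[ 0.002 -0.949  0.315]
 [-0.001  0.315  0.949]
 [-1.    -0.002 -0.   ]]
```

```bash
python3 -m handwheel '[[[0,0,0,-0.004,0],[0,0,0,-0.002,0],[0,0,0,0,0]]]'>/dev/null; python3 f.py 2;python3 -m handwheel '[[[0,0,0,-0.001,0],[0,0,0,-0.0005,0],[0,0,0,0,0]]]'>/dev/null; python3 f.py 2
```

```text
t 33.00 Fy 0.06 Fx -0.73 Fz -1.29 (sd 0.71) Mz 0.022 | tray x -173.5 y -282.37 z 54.0 jaw 71.62 w 25.70
t 33.35 Fy 1.49 Fx -1.28 Fz 10.62 (sd 0.47) Mz 0.017 | tray x -173.3 y -282.47 z 53.8 jaw 71.61 w 25.63
```

```bash
python3 -m handwheel '[[[0,0,0,0.001,0],[0,0,0,0,0]]]'>/dev/null; python3 f.py 1; python3 -m handwheel '[[[0.4,0,0,0,0],[0.5,0,0,0,0],[0.6,0,0,0,0],[0.7,0,0,0,0],[0.7,0,0,0,0],[0.7,0,0,0,0]]]'; python3 -m handwheel '[[[0.7,0,0,0.01,0],[0.7,0,0,0.03,0],[0.7,0,0,0.03,0],[0.7,0,0,0.03,0],[0.7,0,0,0.03,0],[0.7,0,0,0.03,0],[0.7,0,0,0,0]]]'; python3 -m handwheel '[[[0.7,-0.02,-0.03,0,0],[0.7,-0.02,-0.03,0,0],[0.7,-0.02,-0.03,0,0],[0.7,-0.02,-0.03,0,0],[0.7,0,0,0,0]]]';python3 -c "
from h import *
t=env.read_camera('top');cv2.imwrite('pics/top11.png',t);cv2.imwrite('pics/side11.png',env.read_camera('side'))
crop('side',270,110,160,160,3.7,'pics/s11.png',cv2.imread('pics/side11.png'))"
```

```text
t 33.57 Fy 0.72 Fx -0.67 Fz 4.76 (sd 0.00) Mz -0.014 | tray x -173.2 y -282.63 z 53.8 jaw 71.61 w 25.69
time_s: 34.07
eef_pos: [0.4865, -0.2924, 0.0533]
orientation: [-0.414, 0.573, 0.414, 0.573]
force: [0.1, -0.3, -0.4]
width: 0.662
time_s: 34.65
eef_pos: [0.4894, -0.2948, 0.2199]
orientation: [-0.417, 0.572, 0.41, 0.575]
force: [0.5, -1.9, -0.1]
width: 0.698
time_s: 35.07
eef_pos: [0.3997, -0.42, 0.2141]
orientation: [-0.412, 0.578, 0.41, 0.574]
force: [-1.3, -0.7, -0.2]
width: 0.703
```

View pics/s11.png

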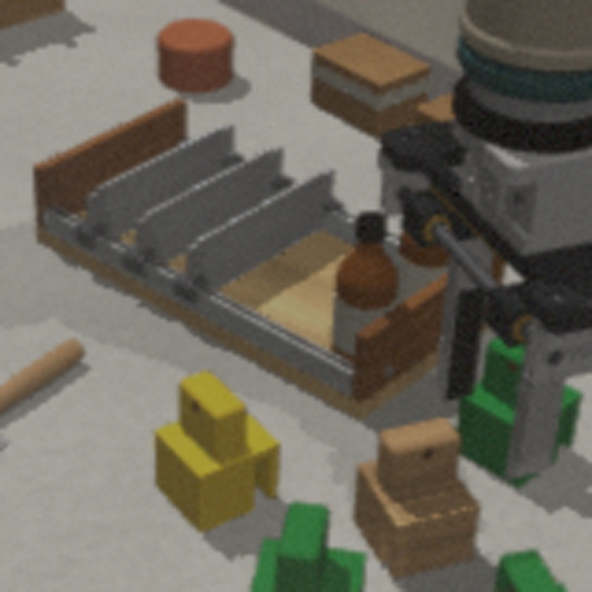

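View pics/top11.png

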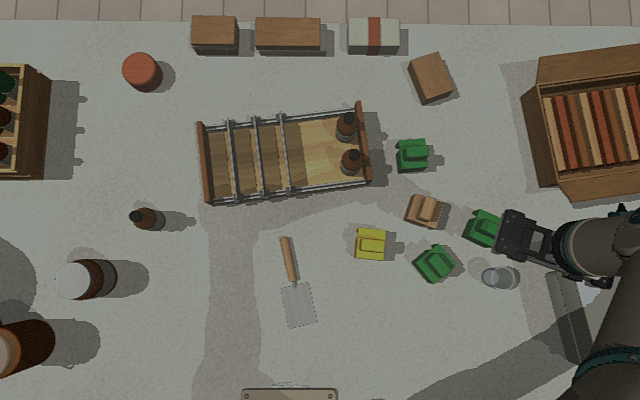

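Run:
```python
from h import *
a=np.radians(8.0);ux=np.array([np.cos(a),np.sin(a)]);uy=np.array([-np.sin(a),np.cos(a)])
g=cv2.imread("pics/top11.png").astype(float).mean(2)
# sample profile along tray y at several tray x
O=np.array([.619,.0113]); ys=np.arange(150,-40,-.25); prof=0
for x in np.arange(-55,56,5):
    X=np.c_[O+np.outer(np.full_like(ys,x),ux)/1e3+np.outer(ys,uy)/1e3,np.full(len(ys),.075)]
    m=proj("top",X).astype(np.float32); prof=prof+cv2.remap(g.astype(np.float32),m[:,:1],m[:,1:],cv2.INTER_LINEAR).ravel()/23
from scipy.signal import find_peaks
k,p=find_peaks(prof,prominence=15); print([(ys[i],round(float(prof[i]))) for i in k])
print(env.observe()['time_s'],env.observe()['force'])
```

```text
[(np.float64(117.25), 120), (np.float64(59.25), 119), (np.float64(1.0), 118)]
35.1667 [ 0.62543033  1.13708105 -0.04973379]
```

Both spacings between dividers measure 58 mm (117.25, 59.25 and 1.0 mm), as they should. The gripper is touching nothing, so I'm handing in.

```bash
python3 -c "
from cell import env
print(env.sign_off())"
```

```text
the job is handed in; nothing more can be done
None
```

I set the three dividers in order from the left cheek, using the wooden hook gauge, and handed the job in at about 35 s of the 72 s allowed.

| Divider | Drawing force | Extra force while bearing | Hold at full bearing force |
|---|---|---|---|
| 1, against the cheek | about 11.7 N | about 4.0 N | about 0.8 s |
| 2, against divider 1 | about 5.1 N | about 4.0 N | about 0.8 s |
| 3, against divider 2 | about 8.4 N | about 4.1 N | about 1.1 s |

After each hold I eased the gauge back to free it in the slot before lifting.

**Spacing:** the arm's stop positions were 58.1 and 57.9 mm apart, where 58 mm is one lane plus one blade. The final top picture gave 58.0 and 58.25 mm between the divider tops.

**Finish:** the gauge stands upright where it started, clear of the tray. In the last pictures the bottles and look-alikes show no visible change, though I only compared these by eye.

**Checks that disagreed:**
- **Camera position:** the two cameras differed by about 9 mm in y on the tray, so I used the top view and then contact. Contact with the cheek came about 2.4 mm further on than the top view predicted.
- **Tray angle:** the pictures suggested the tray was turned about 8.0°. The gauge sat flat on the blades at about 8.8°, so I turned it to match while drawing divider 1.
- **Force readings:** single readings scatter by about 0.5 N, so I averaged several for each figure above.

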